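# Shorten the tripod leg by one hole

### The job

The leg of a small tripod is clamped in the bench stand. Press its spring snap button down, slide the lower leg one hole shorter, toward the clamp, and let the button snap fully up in that next hole without running past it. Push gently, never forcing the leg, do not shift the things lying round the stand, and let go at the end.

Things in the scene. Friction and masses are not known exactly. Their poses are not given: they have to be found in the camera images.
- stand: Grey steel stand fixed to the table, holding the leg level; foot plate 285 x 90 x 12 mm. Origin: on the table straight under the hole in which the leg starts. x runs along the tube toward the clamp, the way the leg gets shorter; z is up. The tube's axis is 55 mm above the table.
- clamp_top (a point): Top middle (82 mm up) of the dark clamp block at one end of the stand, 50 mm along the tube, 56 mm wide, bolt heads to 88 mm; 157 mm from the starting hole.
- last_hole (a point): The last hole in the fixed tube (22 mm aluminium tube seen between leg and clamp), 100 mm from the starting hole; not to be used. The next hole, the one wanted, is the dark hole in the middle of a small steel plate (40 x 15 mm) on the tube, 46 to 64 mm from the starting hole. Its place is not measured: see it or feel for it.
- leg (a joint): How far the leg is slid toward the clamp from its starting hole, m (starts at 0, with 1.5 mm of play either way). It moves against about 2 N of friction, 4 N with the pin rubbing on the tube wall. It is locked while the button is up. When the pin comes within 1.5 mm of a hole's centre and nothing holds the button down, it snaps up and blocks the leg both ways.
- snap (a joint): How far the snap button is pressed, m: 0 fully up, 0.010 flush with the housing. The leg is free once it is pressed more than 4.5 mm. The spring takes 2.8 N at first, 6 N at 4.5 mm, 9.8 N when flush; then the rigid housing stops the finger. Between holes the tube wall alone keeps it down by about 4.5 mm.
- button_top (a point): Centre of the top of the snap button, a dark steel block 26 mm along the leg, 20 mm across, standing 10 mm out of the housing (92 mm above the table when up). Moves with leg and press. It is 3 mm nearer the clamp than the locking pin under it.
- housing (a point): Middle of the flat top (82 mm above the table) of the grey plastic button housing, 52 mm along the leg, 36 mm wide, at the clamp end of the leg (a 31 mm aluminium tube, about 0.3 kg, black rubber foot at its other end). Moves with the leg.
- thumb_rest (a point): Top middle (110 mm above the table) of the face, toward the button, of an upright grey plate on the housing's clamp end: 34 mm wide across the leg, 6 mm thick, 28 mm tall. The face is 22 mm from the button's centre. A fingertip on or just above the button can push the leg along by leaning on this face. Moves with the leg.
- spanner: Combination spanner lying beside the stand, 166 mm long, 8 mm thick; origin under its middle.
- tape_roll: Roll of black tape lying by the clamp end, 68 mm diameter, 19 mm high; origin under its centre.
- adapter: Black plug-in adapter lying beside the stand, 38 x 60 x 30 mm; origin under its centre.
- battery: Block battery standing by the foot end, 18 x 26 x 49 mm; origin under its centre.

How it is judged (in metres and radians):
On the way, in this order (a step that is already met when the one before it is completed fails the run):
1. the snap button is pressed down while the leg is still at its first hole (value of joint snap above 0.0045 m and value of joint leg below 0.006 m), for 0.05 s.
2. the leg is slid off its first hole with the button held down by the tube wall (value of joint leg above 0.012 m and value of joint snap above 0.0035 m), for 0.1 s.
At the end, for the whole second after the job is handed in: The button has snapped up (within 1.5 mm of fully up) with the leg one hole shorter, its pin in the steel plate's hole (leg slid 40 to 70 mm), and the leg is at rest (value of joint snap below 0.0015 m and value of joint leg between 0.04 and 0.07 m and velocity of joint leg between -0.005 and 0.005 m/s); the robot touches nothing.
It fails at once if the fingers or arm bear on the leg or its stand with more than 35 N (contact force between any of the fingers, the arm and stand above 35 N).
It fails at once if the leg is run past the next hole (value of joint leg above 0.075 m).
It fails at once if a thing lying round the stand is shifted by more than 20 mm (distance of any of spanner, tape_roll, adapter, battery from where it was at the start of the episode above 0.02 m).
It also fails if it takes over 29 s, if anything falls off the work surface, if the arm or the gripper's body presses on something with over 40 N, if the wrist force passes 120 N, or if a joint passes its speed limit or range.

### The arm

A 7-joint arm with a two-finger parallel gripper is mounted at the origin on the work surface; the furniture and walls round the work are solid. World frame = base frame: x ahead of the robot, y to its left, z up, the work surface at z = 0. Lengths are in mm, angles in rad, forces in N, time in s.
With the tool pointing down it reaches from about 425 to 825 mm from the base axis. Payload 3.6 kg.
Tool frame: the origin (TCP) lies at the very end of the fingers, on their centre line; the grasp point (between the pads) lies 19 mm behind it; z points along the fingers, x is the direction in which the jaws open and shut, and the axes are right-handed (so a half turn about z gives the same grasp; the last joint's range is limited). The gripper opens to 93 mm and grips with 3 to 60 N. Pads are 15 mm wide; open, the fingers measure 128 mm over their backs; the gripper's body (75 mm by 188 mm) begins 65 mm behind the grasp point.
Start: joints at [1.262, 0.615, -0.013, 1.423, 0.008, 1.103, -0.04], TCP at [180.768, -624.327, 218.64] pointing down, gripper open.
Joint ranges: [-3.12, 3.12], [-0.3, 2.06], [-1.34, 1.32], [0.26, 2.42], [-1.36, 4.5], [0.01, 1.98], [-2.84, 2.84]. Speed limits (rad/s): [2.79, 2.79, 3.14, 3.14, 3.14, 3.14, 3.14].

### API

Orientations are given as a unit quaternion [x, y, z, w].
In Python, from cell import bot, imaging, nets gives the robot as it stands.
- The arm moves only by the tool send_rows, never from a script. Its argument "deltas" is a list of rows, each a list of 7 numbers: the shift along the world's x, y, z normalised to -1 to 1, where 1 is 100 mm, then the turn, a rotation vector about the world's x, y, z normalised to -1 to 1, where 1 is 0.5 rad, then the opening, from 0 (shut) to 1 (fully open). In form: [[dx, dy, dz, wx, wy, wz, grip], ...]. A call has exactly 8 rows; each row is the pose to reach, as a shift and turn from the pose commanded when the call began; what a row does not reach only later rows make up. A row lasts 1/10 s, in which the tool goes at most 50 mm and 8.59 degrees, less where a joint would pass 70% of its speed; a pose out of reach is approached as far as the arm can. A call with a number of a shift or a turn outside -1 to 1 is refused whole. A call with a gripper value outside its range is refused whole. The fingers move at their own pace and stop on an object; the grip force is fixed at half the most. Time passes only in rows, so rows that repeat a pose let the fingers close, or fill a call up. It gives the time, the measured TCP pose, the force and the opening at its end, in the units of the state.
- bot.read_state(): the state, without advancing time (a new reading comes with each control period).
- imaging.get_image(name): name is "scene" or "top" or "wrist"; returns a dict with "image" (400x640x3 uint8, blue, green, red), "fx", "fy", "cx", "cy" (pixels), "k1" (the pictures are not rectified: a ray, as slopes to the right and down, at radius r is drawn at 1 + k1 r^2 times it, then the intrinsics apply), "xyz" and "orientation" of the camera in the world. Camera axes: x right, y up, looking along -z (the intrinsics and any distortion apply to the point x, -y, -z); pixel columns grow to the right and rows downward; lengths in mm; the calibration is good to about 2 mm. A picture is of the moment at which its call begins. There is no depth.
- bot.close_job(): hands the job in, once; it reports no verdict.
Trained networks look in a picture, given as the dict that the camera call returned (one of the last four; its "shot" number tells which), for a name from the list of things; names that differ only in an ending like _2 or _b are one class to them, and where a whole thing is asked for, a point or a joint stands for the part that bears it (a point fixed in the world has none). Each returns a list of dicts, best first, with "conf" (0 to 1); they miss things now and then, are a little off and sometimes report something else, mostly with a low value. They report only what shows in the picture. A call takes as long as a camera call.
- nets.look_for(label, picture): "pixel" ([column, row] in pixels, amid what is visible of it).
The state is a dict: "t": time; "qpos": joint angles; "joint_velocities": joint speeds; "effort": joint torques, N m; "ee_pos": TCP position; "tcp_rot": TCP orientation; "force": force on the tool from outside, world axes, zero at the start; "torque": the same for the moment, N m; "grip_width": finger opening in mm.
Only numpy, scipy, OpenCV 4.12 (cv2) and the standard library are available. Lean on these libraries where they do the work, as an engineer would, in place of code of your own. Each camera call takes 0.05 s, during which the arm holds its last target.

## Working session

There is one attempt and no reset: what is moved stays moved. The work goes in short steps, Python scripts to look and compute and a tool call to move; the robot and the scene stay as the last step left them, time stands still between calls to the robot, and variables do not carry over. Pictures are saved under pics/ and viewed, and the job is handed in when it is done.

Besides the shell and the picture viewer there is one more tool, called after ">>>" by a JSON object that holds its "op" and its "data". send_rows: Moves the arm, as the interface text tells. Scaled input: -1 to 1 covers 100 mm each way for a shift and 0.5 rad each way for a turn. Its arguments: {"type":"object","properties":{"deltas":{"type":"array","items":{"type":"array","items":{"type":"number"}}}},"required":["deltas"]}

```bash
ls; mkdir -p pics; cat > h.py <<'E'
from cell import bot, imaging, nets
import numpy as np, cv2
from scipy.spatial.transform import Rotation as R
def ray(p,px):
    d=np.array([[p["fx"],0,p["cx"]],[0,p["fy"],p["cy"]],[0,0,1.]])
    u=cv2.undistortPoints(np.array([[px]],float),d,np.array([p["k1"],0,0,0,0.]))[0,0]
    v=R.from_quat(p["orientation"]).apply([u[0],-u[1],-1]); return np.array(p["xyz"]),v
def atz(p,px,z):
    o,v=ray(p,px); return o+v*(z-o[2])/v[2]
def proj(p,X):
    c=R.from_quat(p["orientation"]).inv().apply(np.array(X,float)-p["xyz"])
    a,b=c[0]/-c[2],-c[1]/-c[2]; r=a*a+b*b; s=1+p["k1"]*r
    return [p["cx"]+p["fx"]*a*s,p["cy"]+p["fy"]*b*s]
E
python3 - <<'E'
from h import *
s=bot.read_state(); print(s)
for n in["scene","top","wrist"]:
    p=imaging.get_image(n); cv2.imwrite(f"pics/{n}0.png",p["image"]); print(n,{k:v for k,v in p.items() if k!="image"})
    for l in ["button_top","housing","thumb_rest","clamp_top","last_hole","stand"]:
        print(l,[(np.round(d["pixel"]),round(d["conf"],2)) for d in nets.look_for(l,p)[:2]])
E
```

```text
pics
{'t': 0.0, 'qpos': array([ 1.26253275,  0.615907  , -0.01264648,  1.42491722,  0.00809982,
        1.10339109, -0.04037518]), 'joint_velocities': array([ 1.79043995e-03, -4.85180842e-04,  7.60268203e-05, -1.32862074e-03,
        5.52019438e-04,  9.21620769e-04,  1.21226849e-04]), 'effort': array([-2.03651380e-04, -4.58936477e+01,  2.09036954e-01, -1.65744638e+01,
       -6.09870837e-02,  2.04709300e-02,  2.36690321e-04]), 'ee_pos': array([ 180.53355883, -623.59000318,  217.48295685]), 'tcp_rot': array([ 7.99424609e-01, -6.00765046e-01, -1.03426963e-03, -7.64902582e-04]), 'force': array([-0.29472246, -0.04143039,  1.04640612]), 'torque': array([-0.0146018 ,  0.01946204, -0.00630853]), 'grip_width': 93.20307762598964}
scene {'fx': 474.2767821149193, 'fy': 474.2767821149193, 'cx': 325.18916125854645, 'cy': 203.22403545602776, 'k1': -0.020427857396802473, 'xyz': array([-27.204701  , 368.11527456, 434.58296216]), 'orientation': array([-0.17463536,  0.52348021,  0.78824861, -0.27227759]), 'shot': 1}
button_top [(array([323., 217.]), 0.6)]
housing [(array([333., 219.]), 0.6)]
thumb_res
[... 377 characters left out ...]
tation': array([-0.04316194,  0.03622616,  0.71139714, -0.70052753]), 'shot': 2}
button_top [(array([324., 214.]), 0.47)]
housing [(array([364., 215.]), 0.98)]
thumb_rest [(array([361., 213.]), 0.6)]
clamp_top [(array([314., 218.]), 0.57)]
last_hole [(array([311., 216.]), 0.93), (array([266., 260.]), 0.28)]
stand [(array([312., 214.]), 0.56)]
wrist {'fx': 359.5991303666356, 'fy': 359.5991303666356, 'cx': 316.396824537722, 'cy': 201.6292481884151, 'k1': -0.06841030688235542, 'xyz': array([ 248.76437401, -603.46578282,  385.24912495]), 'orientation': array([-0.10255502,  0.07718147, -0.59556743,  0.79298482]), 'shot': 3}
button_top []
housing []
thumb_rest []
clamp_top []
last_hole []
stand []
```

View pics/scene0.png

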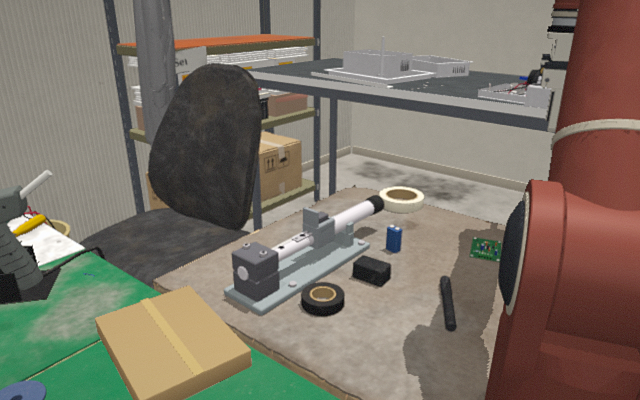

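View pics/top0.png

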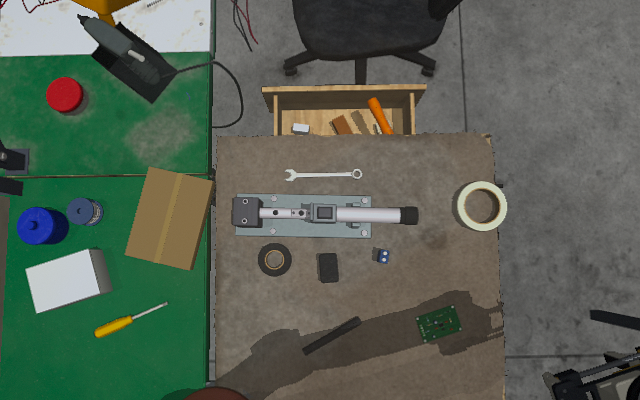

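```bash
python3 - <<'E'
import cv2
a=cv2.imread("pics/top0.png")[120:310,200:460]; cv2.imwrite("pics/top0c.png",cv2.resize(a,None,fx=3,fy=3,interpolation=2))
E
```

```text
(no output)
```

View pics/top0c.png

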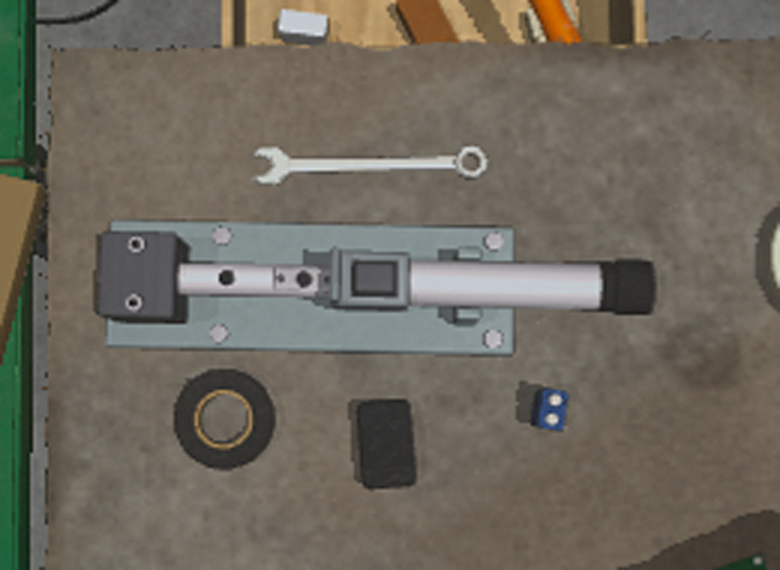

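The pictures show the leg along the top picture's columns, with the clamp on the left (crop 140,275), holes at crop (227,277) and (303,279), and the button at (375,279). I'll turn these into world positions.

```bash
python3 - <<'E'
from h import *
p=imaging.get_image("top")
f=lambda u,v:(200+(u+.5)/3-.5,120+(v+.5)/3-.5)
for n,u,v,z in [("bolt1",135,243,88),("bolt2",133,302,88),("last",227,277,66),("next",303,279,67),("button",375,279,92),("btnL",354,279,92),("btnR",396,279,92),("btnT",375,261,92),("btnB",375,297,92),("legR",600,286,55+15),("hous lc",340,250,82),("foot c1",222,236,12),("c2",493,242,12),("c3",492,339,12),("c4",219,333,12),("tape",223,418,19),("adapter",385,443,30),("batt",551,409,49),("sp1",270,163,8),("sp2",470,160,8)]:
    print(n,np.round(atz(p,f(u,v),z),1))
im=p["image"]; c=im[175:255,290:370]; cv2.imwrite("pics/btn.png",cv2.resize(c,None,fx=7,fy=7,interpolation=2))
c=imaging.get_image("scene")["image"][190:310,220:390]; cv2.imwrite("pics/sc.png",cv2.resize(c,None,fx=4,fy=4,interpolation=2))
E
```

```text
bolt1 [468.9 -75.1  88. ]
bolt2 [430.8 -73.9  88. ]
last [ 448.  -132.1   66. ]
next [ 445.8 -182.2   67. ]
button [ 442.8 -229.5   92. ]
btnL [ 443. -216.   92.]
btnR [ 442.6 -242.9   92. ]
btnT [ 454.4 -229.6   92. ]
btnB [ 431.3 -229.3   92. ]
legR [ 437.9 -376.5   70. ]
hous lc [ 462.9 -207.1   82. ]
foot c1 [ 482.  -122.9   12. ]
c2 [ 474.7 -312.5   12. ]
c3 [ 407.  -310.1   12. ]
c4 [ 414.1 -120.6   12. ]
tape [ 355.4 -123.9   19. ]
adapter [ 337.2 -234.6   30. ]
batt [ 358.4 -344.8   49. ]
sp1 [ 534.  -156.7    8. ]
sp2 [ 533.8 -298.2    8. ]
```

View pics/btn.png

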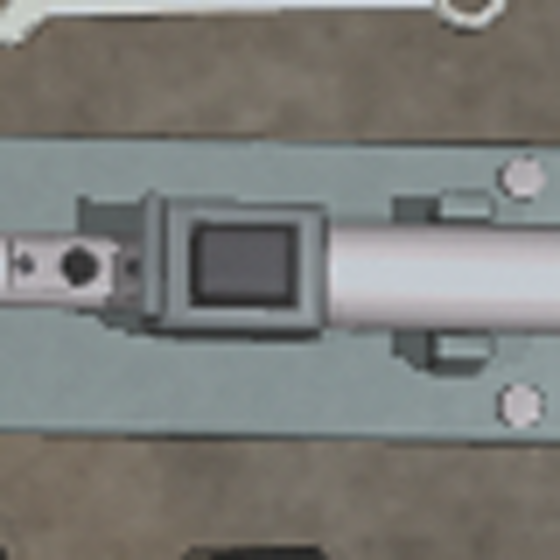

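View pics/sc.png

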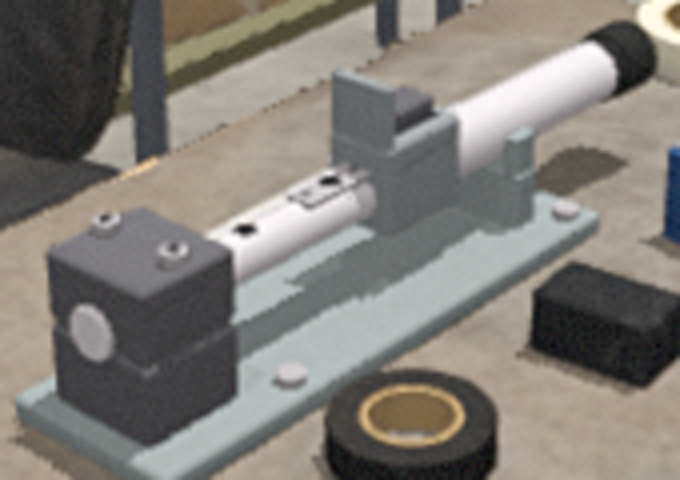

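>>> {"op": "send_rows", "data": {"deltas": [[0.08,0.12,0,0,0,-0.08,0],[0.16,0.25,0,0,0,-0.16,0],[0.24,0.37,0,0,0,-0.24,0],[0.32,0.5,0,0,0,-0.32,0],[0.4,0.62,0,0,0,-0.4,0],[0.5,0.75,0,0,0,-0.48,0],[0.58,0.87,0,0,0,-0.56,0],[0.66,1.0,0,0,0,-0.646,0]]}}

```text
t: 1.95
ee_pos: [247.2, -523.9, 218.7]
tcp_rot: [-0.692, 0.722, -0.0, 0.0]
force: [-0.0, -0.1, -0.5]
grip_width: 33.7
```

>>> {"op": "send_rows", "data": {"deltas": [[0.08,0.12,0,0,0,0,0],[0.16,0.25,0,0,0,0,0],[0.24,0.37,0,0,0,0,0],[0.32,0.5,0,0,0,0,0],[0.4,0.62,0,0,0,0,0],[0.5,0.75,0,0,0,0,0],[0.58,0.87,0,0,0,0,0],[0.66,1.0,0,0,0,0,0]]}}

```text
t: 2.75
ee_pos: [313.4, -423.4, 218.7]
tcp_rot: [-0.692, 0.721, -0.0, -0.0]
force: [-0.0, -0.5, -0.8]
grip_width: 0.6
```

>>> {"op": "send_rows", "data": {"deltas": [[0.08,0.12,0,0,0,0,0],[0.16,0.25,0,0,0,0,0],[0.24,0.37,0,0,0,0,0],[0.32,0.5,0,0,0,0,0],[0.4,0.62,0,0,0,0,0],[0.5,0.75,0,0,0,0,0],[0.58,0.87,0,0,0,0,0],[0.66,1.0,0,0,0,0,0]]}}

```text
t: 3.55
ee_pos: [379.4, -323.4, 218.7]
tcp_rot: [-0.692, 0.722, -0.0, 0.0]
force: [-0.7, 0.2, -0.1]
grip_width: 0.5
```

>>> {"op": "send_rows", "data": {"deltas": [[0.12,0.15,0,0,0,0,0],[0.24,0.3,0,0,0,0,0],[0.36,0.45,0,0,0,0,0],[0.48,0.6,-0.05,0,0,0,0],[0.58,0.75,-0.15,0,0,0,0],[0.64,0.928,-0.3,0,0,0,0],[0.64,0.928,-0.5,0,0,0,0],[0.64,0.928,-0.7,0,0,0,0]]}}

```text
t: 4.35
ee_pos: [443.6, -230.3, 148.2]
tcp_rot: [-0.693, 0.721, -0.0, 0.0]
force: [-0.2, -0.7, 0.1]
grip_width: 0.9
```

```bash
python3 - <<'E'
from h import *
print(bot.read_state()["ee_pos"])
out=[]
for n in["scene","top"]:
    p=imaging.get_image(n); 
    q=proj(p,[443,-231.5,148]); print(q, proj(p,[443,-229.5,92]))
    x,y=map(int,q); c=p["image"][y-50:y+90,x-80:x+80]; out.append(cv2.resize(c,(400,350),interpolation=2))
cv2.imwrite("pics/a1.png",np.hstack(out))
E
```

```text
[ 443.59768635 -230.26171865  148.22955289]
[np.float64(320.764242630954), np.float64(183.2908597714312)] [np.float64(319.8656089551554), np.float64(213.44150567664664)]
[np.float64(325.83579852463845), np.float64(209.74368834797946)] [np.float64(324.6885405709174), np.float64(212.5769142411198)]
```

View pics/a1.png

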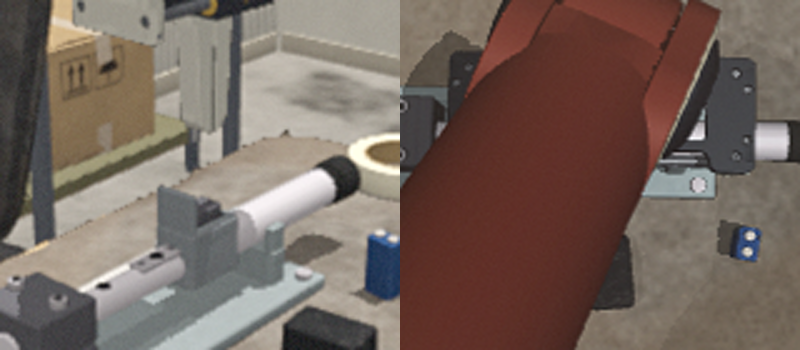

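>>> {"op": "send_rows", "data": {"deltas": [[0,-0.015,-0.1,0,0,0,0],[0,-0.015,-0.2,0,0,0,0],[0,-0.015,-0.3,0,0,0,0],[0,-0.015,-0.4,0,0,0,0],[0,-0.015,-0.45,0,0,0,0],[0,-0.015,-0.5,0,0,0,0],[0,-0.015,-0.52,0,0,0,0],[0,-0.015,-0.52,0,0,0,0]]}}

```text
t: 5.25
ee_pos: [442.7, -233.0, 96.5]
tcp_rot: [-0.692, 0.722, 0.0, -0.0]
force: [-0.8, 0.5, -0.1]
grip_width: 0.7
```

>>> {"op": "send_rows", "data": {"deltas": [[0,0,-0.02,0,0,0,0],[0,0,-0.04,0,0,0,0],[0,0,-0.06,0,0,0,0],[0,0,-0.08,0,0,0,0],[0,0,-0.1,0,0,0,0],[0,0,-0.11,0,0,0,0],[0,0,-0.11,0,0,0,0],[0,0,-0.11,0,0,0,0]]}}

```text
t: 6.05
ee_pos: [443.0, -233.2, 86.2]
tcp_rot: [-0.692, 0.722, -0.0, 0.0]
force: [-0.9, 0.3, 6.1]
grip_width: 0.2
```

>>> {"op": "send_rows", "data": {"deltas": [[0,0,-0.01,0,0,0,0],[0,0,-0.02,0,0,0,0],[0,0,-0.022,0,0,0,0],[0,0.01,-0.022,0,0,0,0],[0,0.02,-0.022,0,0,0,0],[0.001,0.03,-0.022,0,0,0,0],[0.001,0.04,-0.022,0,0,0,0],[0.002,0.05,-0.022,0,0,0,0]]}}

```text
t: 6.85
ee_pos: [443.2, -229.6, 84.4]
tcp_rot: [-0.692, 0.722, -0.001, -0.0]
force: [-1.2, -2.3, 8.1]
grip_width: 0.4
```

>>> {"op": "send_rows", "data": {"deltas": [[0,0.02,0,0,0,0,0],[0.001,0.04,0,0,0,0,0],[0.002,0.06,0,0,0,0,0],[0.003,0.08,0,0,0,0,0],[0.004,0.1,0,0,0,0,0],[0.005,0.12,0,0,0,0,0],[0.006,0.14,0,0,0,0,0],[0.007,0.16,0,0,0,0,0]]}}

```text
t: 7.65
ee_pos: [443.8, -213.5, 84.4]
tcp_rot: [-0.692, 0.722, -0.001, -0.0]
force: [-2.3, -2.0, 7.4]
grip_width: 0.7
```

```bash
python3 - <<'E'
from h import *
p=imaging.get_image("scene"); c=p["image"][140:310,220:390]; cv2.imwrite("pics/s2.png",cv2.resize(c,None,fx=3.5,fy=3.5,interpolation=2))
E
```

```text
(no output)
```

View pics/s2.png

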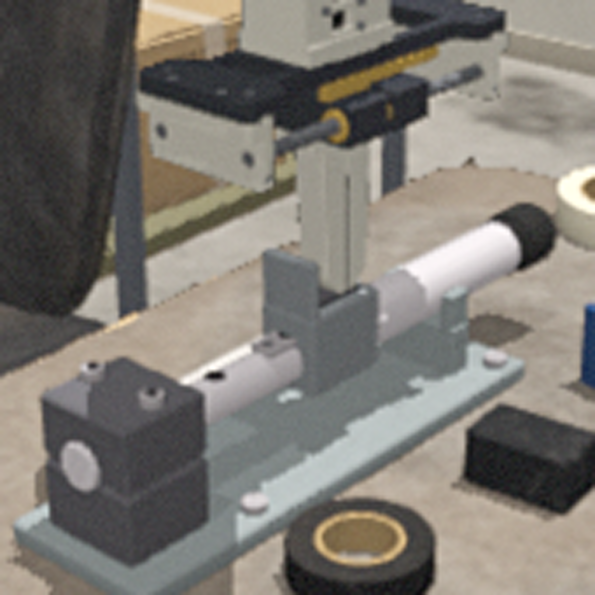

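```bash
python3 - <<'E'
from h import *
p=imaging.get_image("scene")
d=np.array([.044,.999,0]); b=np.array([443,-229.5,110])
perp=np.array([-.999,.044,0])
for s in (0,5,10,14,18,22): print(s,np.round(proj(p,b+d*(22+s)+perp*-17),1),np.round(proj(p,b+d*(22+s)+perp*17),1))
E
```

```text
0 [304.2 205.2] [319.  210.5]
5 [302.2 206.1] [317.1 211.4]
10 [300.2 206.9] [315.1 212.3]
14 [298.6 207.6] [313.5 213. ]
18 [297.  208.3] [311.9 213.8]
22 [295.4 209. ] [310.3 214.5]
```

>>> {"op": "send_rows", "data": {"deltas": [[0,0,0.05,0,0,0,0],[0,0,0.1,0,0,0,0],[0,0,0.135,0,0,0,0],[0.001,0.02,0.135,0,0,0,0],[0.002,0.04,0.135,0,0,0,0],[0.003,0.06,0.135,0,0,0,0],[0.004,0.08,0.135,0,0,0,0],[0.005,0.1,0.135,0,0,0,0]]}}

```text
t: 8.55
ee_pos: [444.1, -201.7, 96.8]
tcp_rot: [-0.692, 0.721, 0.0, -0.0]
force: [-0.5, -0.4, -0.2]
grip_width: 0.6
```

>>> {"op": "send_rows", "data": {"deltas": [[0.001,0.015,0,0,0,0,0],[0.002,0.03,0,0,0,0,0],[0.003,0.045,0,0,0,0,0],[0.003,0.06,0,0,0,0,0],[0.004,0.075,0,0,0,0,0],[0.004,0.09,0,0,0,0,0],[0.005,0.105,0,0,0,0,0],[0.005,0.12,0,0,0,0,0]]}}

```text
t: 9.35
ee_pos: [444.4, -192.3, 96.9]
tcp_rot: [-0.692, 0.722, -0.001, -0.001]
force: [-0.7, -5.6, -2.8]
grip_width: 0.4
```

```bash
python3 - <<'E'
from h import *
p=imaging.get_image("scene"); c=p["image"][140:310,220:390]; cv2.imwrite("pics/s3.png",cv2.resize(c,None,fx=3.5,fy=3.5,interpolation=2))
E
```

```text
(no output)
```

View pics/s3.png

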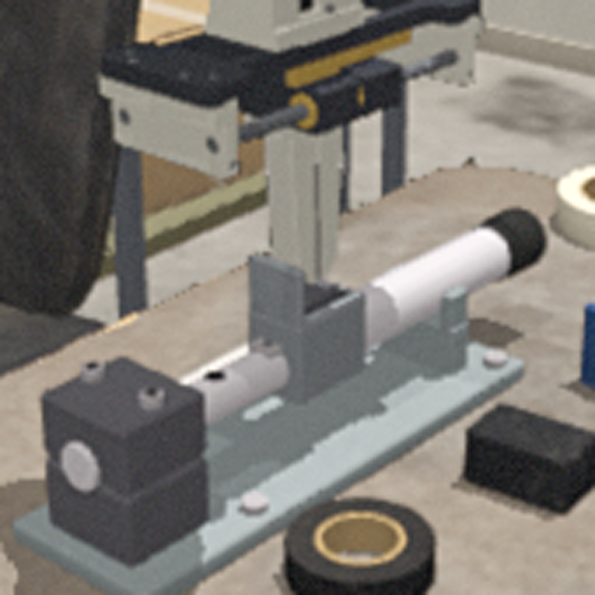

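>>> {"op": "send_rows", "data": {"deltas": [[0.001,0.015,0,0,0,0,0],[0.001,0.03,0,0,0,0,0],[0.002,0.045,0,0,0,0,0],[0.002,0.06,0,0,0,0,0],[0.003,0.075,0,0,0,0,0],[0.003,0.09,0,0,0,0,0],[0.004,0.1,0,0,0,0,0],[0.004,0.11,0,0,0,0,0]]}}

```text
t: 10.2
ee_pos: [444.9, -180.4, 96.8]
tcp_rot: [-0.692, 0.722, -0.001, -0.001]
force: [-0.1, -4.9, -1.8]
grip_width: 0.7
```

>>> {"op": "send_rows", "data": {"deltas": [[0.0,0.008,0,0,0,0,0],[0.001,0.016,0,0,0,0,0],[0.001,0.024,0,0,0,0,0],[0.001,0.032,0,0,0,0,0],[0.002,0.04,0,0,0,0,0],[0.002,0.048,0,0,0,0,0],[0.003,0.054,0,0,0,0,0],[0.003,0.06,0,0,0,0,0]]}}

```text
t: 11.0
ee_pos: [445.3, -171.5, 97.0]
tcp_rot: [-0.693, 0.721, 0.001, 0.0]
force: [-0.1, -2.0, -0.8]
grip_width: 0.7
```

```bash
cat > look.py <<'E'
from h import *
import sys
p=imaging.get_image("scene"); c=p["image"][140:310,220:390]; cv2.imwrite(f"pics/{sys.argv[1]}.png",cv2.resize(c,None,fx=3.5,fy=3.5,interpolation=2))
s=bot.read_state(); print(s["t"],s["ee_pos"],s["force"])
E
python3 look.py s4
```

```text
11.05 [ 445.34155072 -171.50837908   96.98445881] [-0.49771603 -0.79598865 -0.3108843 ]
```

View pics/s4.png

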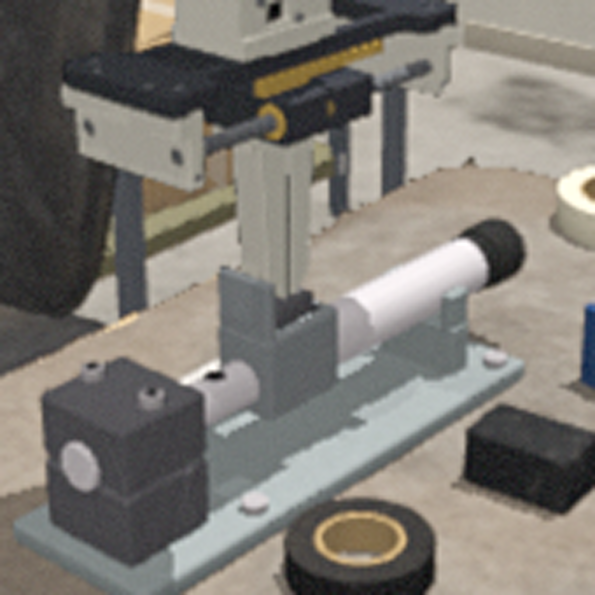

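>>> {"op": "send_rows", "data": {"deltas": [[0.0,0.005,0,0,0,0,0],[0.0,0.01,0,0,0,0,0],[0,0.015,0,0,0,0,0],[0,0.02,0,0,0,0,0],[0.001,0.025,0,0,0,0,0],[0.001,0.025,0,0,0,0,0],[0.001,0.025,0,0,0,0,0],[0.001,0.025,0,0,0,0,0]]}}

```text
t: 11.85
ee_pos: [445.4, -170.9, 97.0]
tcp_rot: [-0.692, 0.722, -0.0, -0.0]
force: [-1.8, -2.7, 0.0]
grip_width: 0.2
```

```bash
python3 look.py s5
```

```text
11.9 [ 445.46572133 -170.86987831   97.00877171] [-0.67171789 -2.97970181  1.11025222]
```

View pics/s5.png

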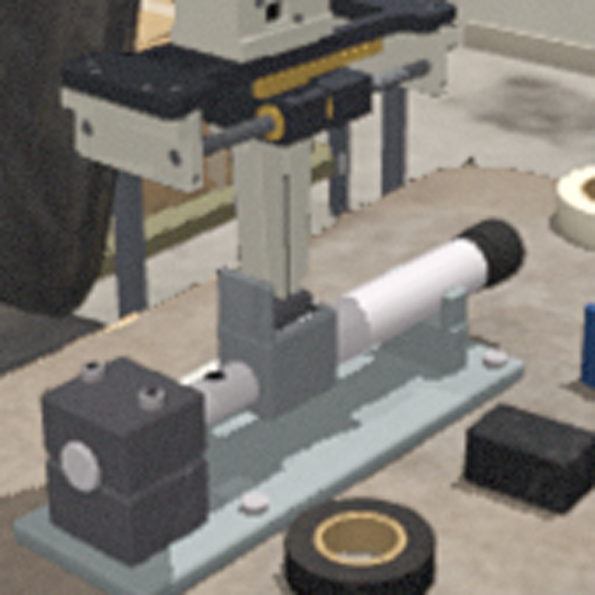

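>>> {"op": "send_rows", "data": {"deltas": [[0.0,0.005,0,0,0,0,0],[0.0,0.01,0,0,0,0,0],[0,0.015,0,0,0,0,0],[0,0.02,0,0,0,0,0],[0.001,0.025,0,0,0,0,0],[0.001,0.03,0,0,0,0,0],[0.001,0.03,0,0,0,0,0],[0.001,0.03,0,0,0,0,0]]}}

```text
t: 12.7
ee_pos: [445.5, -170.5, 97.1]
tcp_rot: [-0.692, 0.722, -0.002, -0.001]
force: [-1.5, -7.2, -0.3]
grip_width: 0.7
```

```bash
python3 look.py s6
```

```text
12.75 [ 445.45464255 -170.52250774   97.09484848] [-0.74859934 -8.23666867 -0.98628514]
```

View pics/s6.png

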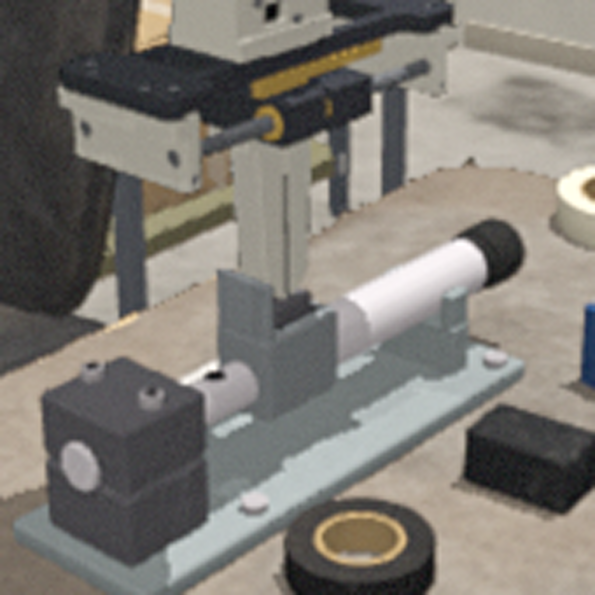

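>>> {"op": "send_rows", "data": {"deltas": [[0,-0.03,0,0,0,0,0],[0,-0.06,0,0,0,0,0],[0,-0.1,0,0,0,0,0],[0,-0.1,0.1,0,0,0,0],[0,-0.1,0.3,0,0,0,0],[0,-0.1,0.5,0,0,0,0],[0,-0.1,0.75,0,0,0,0],[0,-0.1,1,0,0,0,0]]}}

```text
t: 13.55
ee_pos: [445.6, -176.7, 198.4]
tcp_rot: [-0.693, 0.721, 0.0, 0.0]
force: [0.4, -0.3, 0.6]
grip_width: 0.3
```

>>> {"op": "send_rows", "data": {"deltas": [[0,-0.1,0,0,0,0,0],[0,-0.25,0,0,0,0,0],[0,-0.4,0,0,0,0,0],[0,-0.55,0,0,0,0,0],[0,-0.7,0,0,0,0,0],[0,-0.85,0,0,0,0,0],[0,-1,0,0,0,0,0],[0,-1,0,0,0,0,0]]}}

```text
t: 14.35
ee_pos: [445.0, -280.6, 196.8]
tcp_rot: [-0.691, 0.723, -0.0, -0.001]
force: [0.4, 0.6, -0.3]
grip_width: 0.2
```

```bash
python3 - <<'E'
from h import *
p=imaging.get_image("scene"); a=p["image"][190:270,270:350]
d=np.array([.044,.999,0]); b=np.array([443,-229.5,0])
for s in(45,50,55):
  for z in (82,86,92): print(s,z,np.round(proj(p,b+d*s+[0,0,z]),1))
old=cv2.imread("pics/scene0.png")[180:260,285:365]
q=imaging.get_image("top"); c=q["image"][160:270,200:420]; cv2.imwrite("pics/t7.png",cv2.resize(c,None,fx=3.5,fy=3.5,interpolation=2))
cv2.imwrite("pics/s7.png",np.hstack([cv2.resize(x,(400,400),interpolation=2) for x in(old,a)]))
E
```

```text
45 82 [302.5 227. ]
45 86 [302.5 224.8]
45 92 [302.5 221.6]
50 82 [300.5 227.9]
50 86 [300.5 225.8]
50 92 [300.4 222.6]
55 82 [298.5 228.9]
55 86 [298.4 226.8]
55 92 [298.4 223.5]
```

View pics/s7.png

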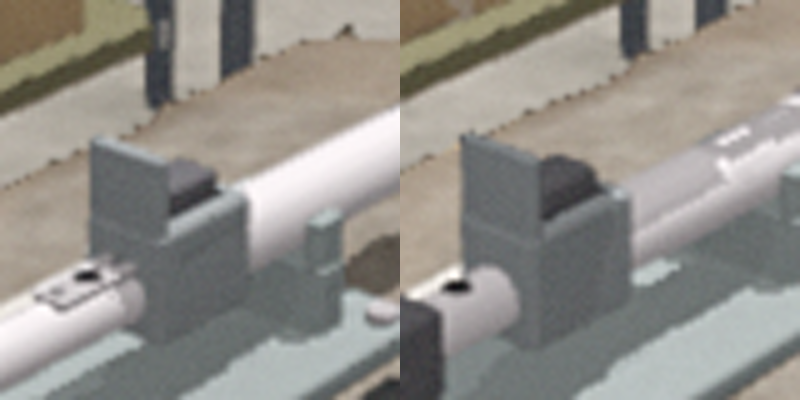

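View pics/t7.png

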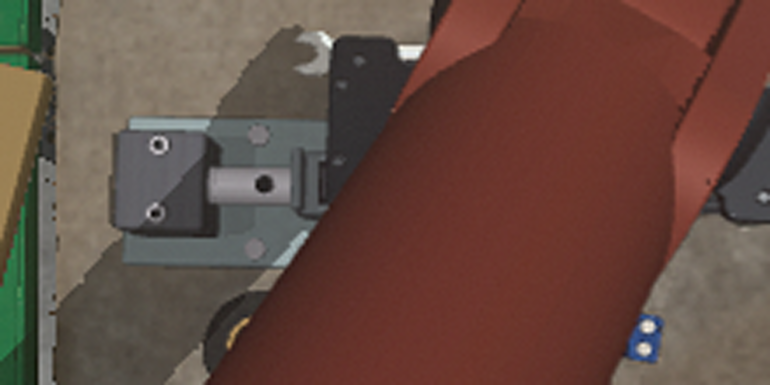

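In the scene picture the button (right half, 570,180) stands as far out of the housing as it did at the start. The top picture shows the thumb rest about 50 mm closer to the clamp, with the last hole still free at (263,184). The arm is clear of everything, so I'm handing in.

```bash
python3 -c "
from h import *
print(bot.close_job(), bot.read_state()['force'])"
```

```text
the job is handed in; nothing more can be done
the job is handed in; nothing more can be done
```

I pressed the snap button with the closed fingertips (about 8 N) and slid the leg about 19 mm with the button held down. I then raised the fingertips above the button and pushed slowly on the thumb rest until the leg locked. After that I backed off, lifted clear and handed the job in at about 14.5 s.

**What the last checks showed**
- **Lock:** the leg stopped about 50 mm along. It did not move in the pictures when I pushed at 8 N, twice the rubbing friction, so the pin is in the plate's hole.
- **Button:** in the last scene picture it stands out of the housing as far as it did at the start. That is judged by eye; I did not measure it.
- **Hole:** the last hole is still free.
- **Force and contact:** the highest force I read was about 8 N, and the wrist force was near zero after I let go.
- **Things round the stand:** the arm hid some of them from the top camera at the end. The ones I could see looked undisturbed, and the arm did not go near the others at low height.

No check failed or disagreed. The leg's travel is a picture estimate, good to about 2–3 mm.

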